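# Hang the wall bin on its two screws

## Task

Hang the empty grey bin from the table on the free pair of screws on the plywood tool board, beside the bin that already hangs there: feel for the two screw heads with the round eyes of its back plate, and when both are through and the plate lies against the board, pull the bin down until the narrow slots lock fully behind the heads, then let go. The screws were driven by eye and the print cracks if it is forced, so search gently, and leave the tools and the cup on the table where they are.

Things in the scene. Friction and masses are not known exactly. Their poses are not given: they have to be found in the camera images.
- tool_board: Upright plywood board, 400 mm wide, 130 mm high, 18 mm thick, fixed on the table. Origin: middle of the lower edge of its front face, on the table. Axes: +x into the board (the face is x = 0, the robot is on the -x side), +y left along the face, +z up. It has two places for bins, left and right; one holds the hung bin, the other has the two free screws.
- place_left (a point): Point on the board's face at its left place, 105 mm up; axes as the board's. The free screws, if here (else at place_right), are a level pair 80 mm apart, driven by eye: the pair's middle is up to 12 mm left or right of this point and up to 4 mm above or below it, not measured. Shank 6 mm thick, 5 mm long; flat round head 12 mm across, 4 mm thick, its front 9 mm out from the face.
- place_right (a point): The same for the right place, 200 mm from place_left. The free screws are at the place where the hung bin is not. Pressing a bin on screws or board with more than 40 N cracks it.
- hung_bin: A bin like the loose one, fixed on the board, a printed gear in it. Origin: middle of its back plate's lower edge, at the board's face, 48 mm above the table and up to 12 mm left or right of one of the two places: the free screws are at the other.
- bin_center (a point): Loose grey printed bin (0.1 to 0.18 kg), upright on the table, back plate turned roughly to the board. Point: half-way up (33 mm), 30 mm in front of the back plate's back face. Axes: +x to the back plate, +y its left, +z up. Box 58 mm wide outside (2.5 mm flat sides, y = +-29 mm), 62 mm high from the plate to 45 mm from its back face, then sloping to a front 36 mm high, 60 mm out.
- bin_seat_left (a point): Left keyhole of the loose bin, y = +40 mm on its back plate (104 mm wide, 66 high, 3 thick). The round eye is 16 mm across, centred 44 mm above the underside; from it a slot 8 mm wide runs up. This point, on the plate's back face 57 mm above the underside, is where the screw's shank axis lies when the bin is locked, pulled down 13 mm from the eye's centre. Axes as bin_center.
- bin_seat_right (a point): The same point in the right keyhole, y = -40 mm of the bin.
- driver: Screwdriver with an orange handle, 155 mm long, lying loose on the table; not needed. Origin: centre of its underside.
- cup: Small white parts cup, 66x66x34 mm, loose on the table; not needed. Origin: centre of its underside.
- calliper: Digital caliper, 224 mm long, lying loose on the table; not needed. Origin: centre of its underside.
Mind the look-alikes: they are no part of the job. What is shaped like the part that bears bin_center but yellow is not meant.

How it is judged:
By the outcome, as a careful person would: the job done as asked, in the order asked, and still so for the second after the job is handed in, with the robot touching nothing.
It also fails if it takes over 54 s, if anything falls off the work surface, if the arm or the gripper's body presses on something with over 40 N, if the wrist force passes 120 N, or if a joint passes its speed limit or range.

## Robot

A 6-joint arm with a two-finger parallel gripper is mounted at the origin on a cart in front of the work surface, level with it; the furniture and walls round the work are solid. World frame = base frame: x ahead of the robot, y to its left, z up, the work surface at z = 0. Lengths are in m, angles in rad, forces in N, time in s.
With the tool pointing down it reaches from about 0.35 to 0.975 m from the base axis. Payload 4.9 kg.
Tool frame: the origin (TCP) lies between the finger pads; the fingertips stand 22 mm ahead of it and the grasp point (between the pads) lies 3 mm ahead of it; z points along the fingers, y is the line along which they close (so a half turn about z gives the same grasp; the last joint's range is limited). The gripper opens to 85 mm and grips with 20 to 120 N. Pads are 22 mm wide; open, the fingers measure 114 mm over their backs; the gripper's body (76 mm by 85 mm) begins 54 mm behind the grasp point. The pads swing forward as they close: fully open they stand 13 mm farther back than shut.
Start: joints at [-1.41, 0.053, 1.613, -0, 1.476, -0.119], TCP at [0.173, -0.601, 0.253] pointing down, gripper open.
Joint ranges: [-3.01, 3.01], [-1.01, 2.22], [0.06, 2.58], [-1.02, 4.17], [0.09, 2.62], [-3.14, 3.14]. Speed limits (rad/s): [2.57, 2.57, 3.14, 3.14, 3.14, 3.14].

## Interface

Orientations are given as a unit quaternion [w, x, y, z].
In Python, from plant import state, grab_frame, get_calibration, job_done, recognise, regions_of gives the robot as it stands.
- The arm moves only by the tool apply_moves, never from a script. Its argument "targets" is a list of rows, each an object with "translation": the shift along the tool's x, y, z normalised to -1 to 1, where 1 is 100 mm, a list of three; "twist": the turn about the tool's z normalised to -1 to 1, where 1 is 0.1 rad; "hand": the opening, from 0 (shut) to 1 (fully open). A call has 1 to 8 rows; each row shifts and turns the commanded pose from where the row before left it, along the tool's axes as they then stand; what a row does not reach is not made up. A row lasts 1/10 s, in which the tool goes at most 50 mm and 8.59 degrees, less where a joint would pass 70% of its speed; a pose out of reach is approached as far as the arm can. A call with a number of a shift or a turn outside -1 to 1 is refused whole. A call with a gripper value outside its range is refused whole. The fingers move at their own pace and stop on an object; the grip force is fixed at half the most. Time passes only in rows, so rows that do not move let the fingers close. It gives the time, the measured TCP pose, the force, the opening and the grip force at its end, in the units of the state.
- state(): the state, without advancing time (a new reading comes with each control period).
- grab_frame(name): name is "scene" or "top" or "wrist"; returns the picture (384x512x3 uint8, red, green, blue); there is no depth.
- get_calibration(name): a dict with "camera_matrix" (3x3 intrinsics, pixels), "D" ([k1, k2, p1, p2, k3] as OpenCV has them; the pictures are not rectified), "pose" (4x4, takes a point from camera to world coordinates). Camera axes: x right, y up, looking along -z (the intrinsics and any distortion apply to the point x, -y, -z); pixel columns grow to the right and rows downward; lengths in m; the calibration is good to about 2 mm. A picture is of the moment at which its call begins: read the wrist's pose just before it. get_calibration takes no time and is no camera call; for the wrist camera it gives the pose at the moment of the call.
- job_done(): hands the job in; it is judged then, once.
Trained networks look in the newest picture that a camera, given by its name, has taken for a name from the list of things; names that differ only in an ending like _2 or _b are one class to them, and where a whole thing is asked for, a point or a joint stands for the part that bears it (a point fixed in the world has none). Each returns a list of dicts, best first, with "score" (0 to 1); they miss things now and then, are a little off and sometimes report something else, mostly with a low value. They report only what shows in the picture. A call takes as long as a camera call. They do not tell look-alikes from the thing itself.
- recognise(camera, query): "point" ([x, y, z] in m, in world coordinates, good to about 4 mm: the middle of the surface that is visible of it).
- regions_of(camera, query): "pixels" (384x512 bool, what is visible of it).
The state is a dict: "time": time; "joint_pos": joint angles; "joint_vel": joint speeds; "joint_efforts": joint torques, N m; "tool_pos": TCP position; "tool_rot": TCP orientation; "contact_force": force on the tool from outside, world axes, zero at the start; "ft_torque": the same for the moment, N m; "gripper_width": opening from 0.0 (shut) to 1.0 (fully open); "grasp_force": force on a finger pad.
Only numpy, scipy, OpenCV 4.12 (cv2) and the standard library are available. Lean on these libraries where they do the work, as an engineer would, in place of code of your own. Each camera call takes 0.05 s, during which the arm holds its last target. There are 200 camera calls.

## Working session

There is one attempt and no reset: what is moved stays moved. The work goes in short steps, Python scripts to look and compute and a tool call to move; the robot and the scene stay as the last step left them, time stands still between calls to the robot, and variables do not carry over. Pictures are saved under pics/ and viewed, at most 10 in all, crops included, and the job is handed in when it is done.

Besides the shell and the picture viewer there is one more tool, called in YAML: its name, and indented under it one key for each argument. apply_moves: Moves the arm, as the interface text tells. Its arguments: {"type":"object","properties":{"targets":{"type":"array"}},"required":["targets"]}

```bash
mkdir -p pics
python3 - <<'E'
from plant import *
import cv2,numpy as np
s=state();print({k:np.round(v,3).tolist() for k,v in s.items()})
ims=[]
for c in ["scene","top"]:
    im=grab_frame(c);cv2.imwrite(f"pics/{c}0.png",im[:,:,::-1])
    k=get_calibration(c);print(c,np.round(k["camera_matrix"],1).tolist(),np.round(k["D"],3),np.round(k["pose"],3).tolist())
    for q in ["tool_board","hung_bin","bin_center","bin_seat_left","bin_seat_right","place_left","place_right","driver","cup","calliper"]:
        try: print(q,[(np.round(r["point"],3).tolist(),round(r["score"],2)) for r in recognise(c,q)[:4]])
        except Exception as e: print(q,e)
E
```

```text
{'time': 0.0, 'joint_pos': [-1.41, 0.053, 1.614, 0.0, 1.476, -0.119], 'joint_vel': [-0.001, -0.001, -0.0, 0.0, -0.001, -0.0], 'joint_efforts': [-0.003, -39.369, -37.018, -0.0, 0.007, 0.0], 'tool_pos': [0.173, -0.6, 0.252], 'tool_rot': [-0.001, 0.99, 0.139, -0.0], 'contact_force': [0.075, 0.492, -0.01], 'ft_torque': [0.043, 0.003, 0.021], 'grasp_force': 0.0, 'gripper_width': 0.995}
scene [[383.7, 0.0, 252.8], [0.0, 383.7, 192.6], [0.0, 0.0, 1.0]] [-0.095  0.     0.     0.     0.   ] [[-0.893, 0.213, -0.397, 0.071], [-0.45, -0.416, 0.79, 0.912], [0.003, 0.884, 0.467, 0.582], [0.0, 0.0, 0.0, 1.0]]
tool_board [([0.65, 0.137, 0.076], 0.62)]
hung_bin [([0.625, -0.008, 0.084], 0.62), ([0.649, 0.139, 0.077], 0.17)]
bin_center [([0.314, 0.166, 0.036], 0.92), ([0.464, 0.103, 0.04], 0.87), ([0.402, -0.064, 0.036], 0.84)]
bin_seat_left [([0.402, -0.064, 0.037], 0.98), ([0.313, 0.17, 0.039], 0.94), ([0.47, 0.107, 0.037], 0.66)]
bin_seat_right [([0.468, 0.104, 0.037], 0.88), ([0.317, 0.169, 0.033], 0.77), ([0.405, -0.059, 0.04], 0.61)]
place_left [([0.647, 0.142, 0.08], 0.93)]
place_right [([0.648
[... 328 characters left out ...]
088], [-0.016, 0.187, 0.982, 1.097], [0.0, 0.0, 0.0, 1.0]]
tool_board [([0.653, 0.081, 0.107], 0.82)]
hung_bin []
bin_center [([0.403, -0.086, 0.004], 0.82), ([0.477, 0.087, -0.003], 0.8), ([0.33, 0.158, 0.006], 0.68), ([0.636, -0.036, 0.068], 0.35)]
bin_seat_left [([0.326, 0.156, 0.001], 0.7), ([0.475, 0.082, 0.004], 0.56)]
bin_seat_right [([0.408, -0.084, 0.001], 0.86), ([0.33, 0.154, 0.002], 0.84), ([0.472, 0.085, 0.005], 0.59)]
place_left [([0.652, 0.078, 0.107], 0.64), ([0.479, -0.262, 0.017], 0.37)]
place_right [([0.646, 0.079, 0.108], 0.8)]
driver [([0.481, -0.262, 0.019], 0.53)]
cup [([0.606, 0.421, 0.008], 0.65), ([0.47, 0.085, 0.004], 0.62)]
calliper [([0.419, 0.276, 0.008], 0.68)]
```

View pics/scene0.png

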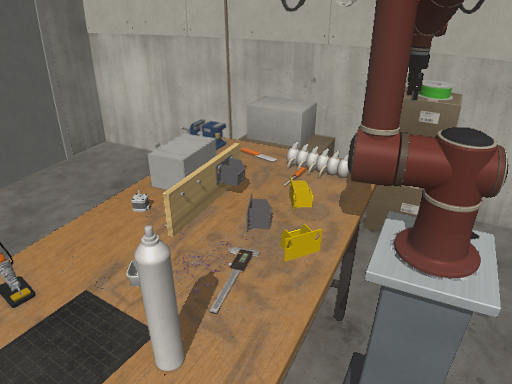

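View pics/top0.png

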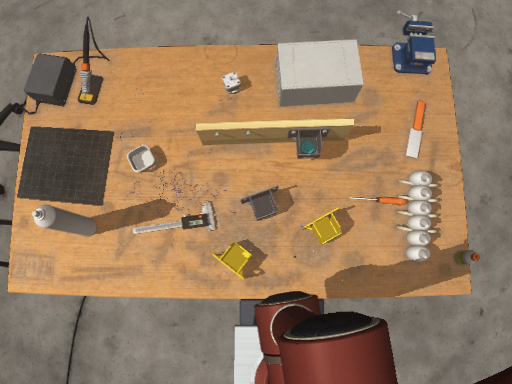

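The top picture shows the grey bin at (263,203), the free screws on the left half of the board near (215,131) and (248,131), the hung bin on the right at (308,142), and two yellow look-alikes. I'll zoom in to get precise values.

```bash
cat > h.py <<'E'
from plant import *
import cv2,numpy as np
def ray(cal,uv):
    uv=np.array(uv,float).reshape(-1,1,2)
    p=cv2.undistortPoints(uv,cal["camera_matrix"],np.array(cal["D"],float)).reshape(-1,2)
    T=np.array(cal["pose"]);d=np.c_[p[:,0],-p[:,1],-np.ones(len(p))]@T[:3,:3].T
    return T[:3,3],d
def onplane(cal,uv,n,c):
    o,d=ray(cal,uv);n=np.array(n,float);t=(c-o@n)/(d@n);return o+d*t[:,None]
def proj(cal,P):
    T=np.array(cal["pose"]);q=(np.atleast_2d(P)-T[:3,3])@T[:3,:3];q=q*[1,-1,-1]
    return cv2.projectPoints(q.reshape(-1,1,3),np.zeros(3),np.zeros(3),cal["camera_matrix"],np.array(cal["D"],float))[0].reshape(-1,2)
E
python3 - <<'E'
import cv2,numpy as np
a=cv2.imread("pics/top0.png")[112:222,192:362];b=cv2.imread("pics/scene0.png")[135:240,155:285]
f=lambda x:cv2.resize(x,None,fx=4.5,fy=4.5,interpolation=cv2.INTER_CUBIC)
cv2.imwrite("pics/topc.png",f(a));cv2.imwrite("pics/scenec.png",f(b))
E
```

```text
(no output)
```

View pics/topc.png

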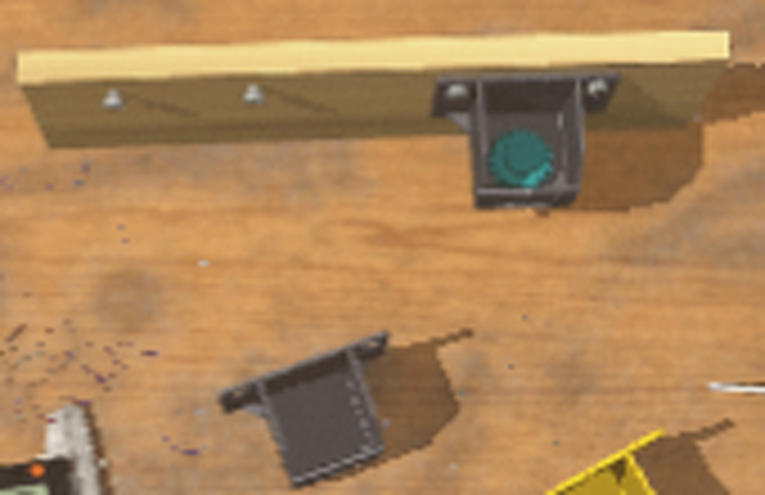

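View pics/scenec.png

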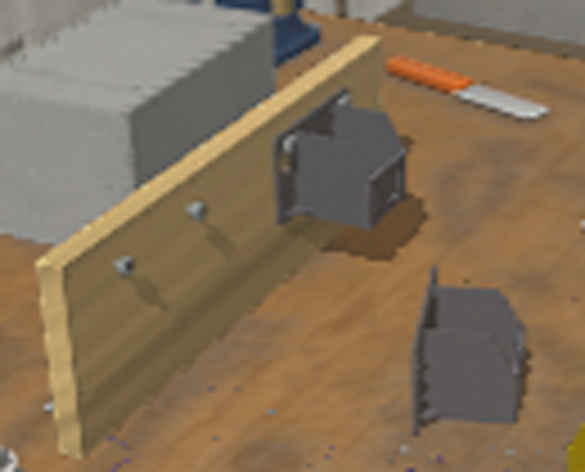

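Run:
```python
from h import *
ct=get_calibration("top");cs=get_calibration("scene")
T=lambda L:[(192-.39+u/4.5,112-.39+v/4.5) for u,v in L]
S=lambda L:[(155-.39+u/4.5,135-.39+v/4.5) for u,v in L]
e=onplane(ct,T([(20,83),(729,60)]),[0,0,1],.130);print("top front edge",e)
l=onplane(ct,T([(52,147),(700,122)]),[0,0,1],0);print("bottom",l)
b=onplane(ct,T([(222,397),(387,334)]),[0,0,1],.066);print("plate top back",b,np.degrees(np.arctan2(*(b[0]-b[1])[[0,1]])))
b=onplane(ct,T([(293,487),(382,452)]),[0,0,1],.036);print("front rim",b)
# screws by triangulation
for a,c in [((112,99),(124,265)),((253,94),(196,210))]:
    o1,d1=ray(ct,T([a]));o2,d2=ray(cs,S([c]));d1=d1[0];d2=d2[0]
    A=np.c_[d1,-d2];t=np.linalg.lstsq(A,o2-o1,rcond=None)[0]
    p,q=o1+t[0]*d1,o2+t[1]*d2;print("screw",(p+q)/2,np.linalg.norm(p-q))
e=onplane(cs,S([(45,265),(380,42)]),[0,0,1],.130);print("scene front/back edge",e)
for c,q in [("top","bin_center"),("scene","bin_center")]:
    grab_frame(c)
    for r in regions_of(c,q):
        ys,xs=np.nonzero(r["pixels"]);print(c,r["score"],xs.mean(),ys.mean())
```

```text
top front edge [[ 0.64100412  0.24895482  0.13      ]
 [ 0.65275532 -0.14715347  0.13      ]]
bottom [[ 0.6440867   0.24902506  0.        ]
 [ 0.6586644  -0.15796214  0.        ]]
plate top back [[0.47389105 0.13830172 0.066     ]
 [0.51014237 0.04375703 0.066     ]] -20.97835324436504
front rim [[0.42565262 0.09818927 0.036     ]
 [0.44598872 0.04620591 0.036     ]]
screw [0.63786748 0.19939951 0.10856285] 0.0009272677378274792
screw [0.64041993 0.11955097 0.10881753] 0.00010148467228544333
scene front/back edge [[ 0.65135093  0.25193612  0.13      ]
 [ 0.65222565 -0.14235671  0.13      ]]
top 0.94 324.60267857142856 227.4389880952381
top 0.88 261.9574175824176 202.76373626373626
top 0.65 235.00886524822695 257.9663120567376
scene 0.8 299.8447712418301 194.88235294117646
scene 0.77 300.07706592386256 242.0092850510678
scene 0.74 257.8901734104046 213.77601156069363
```

```bash
cat >> h.py <<'E'
from scipy.spatial.transform import Rotation as Ro
def tool():
    s=state();q=s["tool_rot"];return np.array(s["tool_pos"]),Ro.from_quat([q[1],q[2],q[3],q[0]]).as_matrix(),s
def shift(d,R=None):
    if R is None: R=tool()[1]
    return np.round(R.T@np.array(d)*10,3)
E
python3 - <<'E'
from h import *
p,R,s=tool();print(R.round(3))
print(shift(np.array([.36,-.27,.25])-p)/8, shift(np.array([.464,.0815,.25])-[.36,-.27,.25])/8)
E
```

```text
[[ 0.961  0.276 -0.   ]
 [ 0.276 -0.961 -0.   ]
 [-0.     0.    -1.   ]]
[ 0.33925  -0.332625  0.004125] [ 0.24625  -0.386375 -0.      ]
```

apply_moves:
  targets:
    - {"translation": [0.34,-0.33,0],"twist": 0,"hand": 1}
    - {"translation": [0.34,-0.33,0],"twist": 0,"hand": 1}
    - {"translation": [0.34,-0.33,0],"twist": 0,"hand": 1}
    - {"translation": [0.34,-0.33,0],"twist": 0,"hand": 1}
    - {"translation": [0.34,-0.33,0],"twist": 0,"hand": 1}
    - {"translation": [0.34,-0.33,0],"twist": 0,"hand": 1}
    - {"translation": [0.34,-0.33,0],"twist": 0,"hand": 1}
    - {"translation": [0.34,-0.33,0],"twist": 0,"hand": 1}

```text
time: 2.1
tool_pos: [0.3617, -0.2701, 0.2536]
tool_rot: [0.0, 0.99, 0.139, 0.0]
contact_force: [0.8, -0.4, -0.1]
gripper_width: 1.001
grasp_force: 0.0
```

apply_moves:
  targets:
    - {"translation": [0.25,-0.39,0],"twist": 0,"hand": 1}
    - {"translation": [0.25,-0.39,0],"twist": 0,"hand": 1}
    - {"translation": [0.25,-0.39,0],"twist": 0,"hand": 1}
    - {"translation": [0.25,-0.39,0],"twist": 0,"hand": 1}
    - {"translation": [0.25,-0.39,0],"twist": 0,"hand": 1}
    - {"translation": [0.25,-0.39,0],"twist": 0,"hand": 1}
    - {"translation": [0.25,-0.39,0],"twist": -0.8,"hand": 1}
    - {"translation": [0,0,0],"twist": 0,"hand": 1}

```text
time: 2.9
tool_pos: [0.4543, 0.0434, 0.2535]
tool_rot: [-0.001, 0.983, 0.183, 0.0]
contact_force: [0.6, -0.6, 0.4]
gripper_width: 1.0
grasp_force: 0.0
```

Run:
```python
from h import *
p,R,s=tool();print(p.round(4),R.round(3),s["time"])
c=get_calibration("wrist");im=grab_frame("wrist")
np.save("w0.npy",c,allow_pickle=True)
print(np.round(c["camera_matrix"],1).tolist(),np.round(c["D"],3),np.round(c["pose"],3).tolist())
cv2.imwrite("pics/w0.png",im[:,:,::-1])
```

```text
[0.4543 0.0434 0.2535] [[ 0.933  0.36   0.   ]
 [ 0.36  -0.933  0.002]
 [ 0.001 -0.001 -1.   ]] 2.9
[[328.7, 0.0, 252.3], [0.0, 328.7, 190.8], [0.0, 0.0, 1.0]] [-0.041  0.     0.     0.     0.   ] [[0.36, 0.893, 0.271, 0.522], [-0.933, 0.344, 0.104, 0.07], [-0.001, -0.29, 0.957, 0.375], [0.0, 0.0, 0.0, 1.0]]
```

View pics/w0.png

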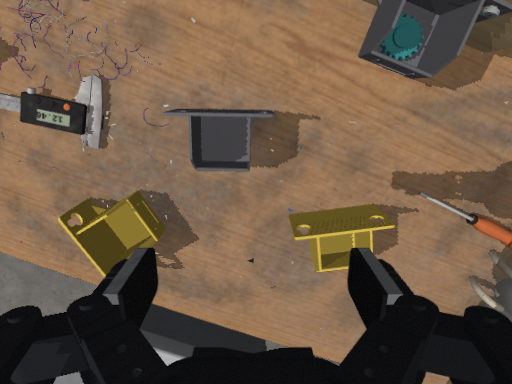

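The grey bin shows nearly square in the wrist view: plate top from (165,111) to (273,114), box front from (192,169) to (250,169).

Run:
```python
from h import *
c=np.load("w0.npy",allow_pickle=True).item();im=cv2.imread("pics/w0.png")
g=im[95:180,155:285].astype(int)
cv2.imwrite("pics/w0c.png",cv2.resize(im[95:180,155:285],None,fx=6,fy=6,interpolation=cv2.INTER_CUBIC))
b=onplane(c,[(165,111),(273,113)],[0,0,1],.066);print(b,np.linalg.norm(b[0]-b[1]))
d=b[0]-b[1];print("yaw",np.arctan2(-d[0],d[1]))
f=onplane(c,[(191,169.5),(250,169.5)],[0,0,1],.036);print(f,np.linalg.norm(f[0]-f[1]))
```

```text
[[0.47696418 0.13919137 0.066     ]
 [0.51082886 0.04579008 0.066     ]] 0.09935098712091882
yaw 0.3478305277676975
[[0.42443824 0.10246611 0.036     ]
 [0.44688613 0.04415963 0.036     ]] 0.062478430930953024
```

View pics/w0c.png

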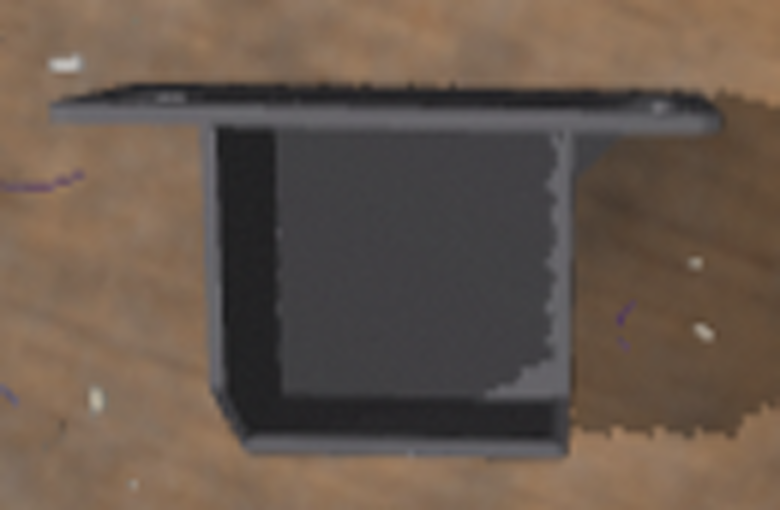

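Run:
```python
from h import *
c=np.load("w0.npy",allow_pickle=True).item()
C=lambda L:[(155-.4+u/6,95-.4+v/6) for u,v in L]
b=onplane(c,C([(50,105),(721,115)]),[0,0,1],.066);d=b[0]-b[1];y=np.arctan2(-d[0],d[1])
print(b,np.linalg.norm(d),"yaw",y)
f=onplane(c,C([(245,452),(568,456)]),[0,0,1],.036);print(f,np.linalg.norm(f[0]-f[1]))
s=onplane(c,C([(206,126),(575,126)]),[0,0,1],.062);print(s,np.linalg.norm(s[0]-s[1]))
ex=np.array([np.cos(y),np.sin(y),0]);ey=np.array([-ex[1],ex[0],0])
m=b.mean(0);print("back mid",m,"center",m-.03*ex,"front mid->",(f.mean(0)-m)@ex,(f.mean(0)-m)@ey,"s",(s-m)@ey)
p,R,_=tool()
print("tool yaw",np.arctan2(R[1,0],R[0,0]),shift((m-.03*ex)-p))
```

```text
[[0.47533545 0.14069135 0.066     ]
 [0.51077526 0.04401554 0.066     ]] 0.10296694606118846 yaw 0.3513720039686558
[[0.42568004 0.09792531 0.036     ]
 [0.44549257 0.04445684 0.036     ]] 0.057021167469568874
[[0.48034234 0.11785877 0.062     ]
 [0.5009061  0.06421831 0.062     ]] 0.05744708076667626
back mid [0.49305536 0.09235344 0.066     ] center [0.46488832 0.08202785 0.066     ] front mid-> -0.06124156953439434 -8.931217904802737e-05 s [ 0.02832263 -0.02911823]
tool yaw 0.365148251903394 [ 0.247 -0.342  1.874]
```

apply_moves:
  targets:
    - {"translation": [0.25,-0.34,0],"twist": 0.14,"hand": 1}
    - {"translation": [0,0,0.4],"twist": 0,"hand": 1}
    - {"translation": [0,0,0.4],"twist": 0,"hand": 1}
    - {"translation": [0,0,0.4],"twist": 0,"hand": 1}
    - {"translation": [0,0,0],"twist": 0,"hand": 1}
    - {"translation": [0,0,0],"twist": 0,"hand": 1}

```text
time: 3.55
tool_pos: [0.4652, 0.0786, 0.1336]
tool_rot: [0.0, 0.985, 0.171, -0.0]
contact_force: [0.3, 0.5, 1.1]
gripper_width: 1.0
grasp_force: 0.0
```

Run:
```python
from h import *
p,R,s=tool();print(p.round(4),np.arctan2(R[1,0],R[0,0]),R[:,2],shift(np.array([.4649,.082,.043])-p))
```

```text
[0.4652 0.0786 0.1336] 0.3441379565026589 [-9.75596874e-04 -2.23525275e-04 -9.99999499e-01] [ 0.009 -0.033  0.906]
```

apply_moves:
  targets:
    - {"translation": [0.01,-0.03,0.3],"twist": -0.07,"hand": 1}
    - {"translation": [0,0,0.3],"twist": 0,"hand": 1}
    - {"translation": [0,0,0.3],"twist": 0,"hand": 1}
    - {"translation": [0,0,0],"twist": 0,"hand": 1}

```text
time: 3.95
tool_pos: [0.4643, 0.0822, 0.0425]
tool_rot: [-0.0, 0.985, 0.175, -0.002]
contact_force: [-0.8, -0.6, -0.3]
gripper_width: 0.997
grasp_force: 0.0
```

apply_moves:
  targets:
    - {"translation": [0,0,0],"twist": 0,"hand": 0.8}
    - {"translation": [0,0,0],"twist": 0,"hand": 0.5}
    - {"translation": [0,0,0],"twist": 0,"hand": 0.3}
    - {"translation": [0,0,0],"twist": 0,"hand": 0.3}
    - {"translation": [0,0,0],"twist": 0,"hand": 0.3}
    - {"translation": [0,0,0],"twist": 0,"hand": 0.3}

```text
time: 4.55
tool_pos: [0.4682, 0.0826, 0.0468]
tool_rot: [0.001, 0.984, 0.175, 0.003]
contact_force: [-0.2, -1.1, 7.1]
gripper_width: 0.67
grasp_force: 65.1
```

apply_moves:
  targets:
    - {"translation": [0,0,0],"twist": 0,"hand": 0.3}
    - {"translation": [0,0,-0.2],"twist": 0,"hand": 0.3}
    - {"translation": [0,0,-0.5],"twist": 0,"hand": 0.3}
    - {"translation": [0,0,-0.5],"twist": 0,"hand": 0.3}
    - {"translation": [0,0,0],"twist": 0,"hand": 0.3}
    - {"translation": [0,0,0],"twist": 0,"hand": 0.3}

```text
time: 5.15
tool_pos: [0.4665, 0.0827, 0.1659]
tool_rot: [0.0, 0.984, 0.176, 0.003]
contact_force: [-0.5, 0.2, -1.6]
gripper_width: 0.671
grasp_force: 64.9
```

Run:
```python
from h import *
p,R,s=tool();print(p.round(4),R.round(4),s["contact_force"])
c=get_calibration("wrist");im=grab_frame("wrist")
np.save("w1.npy",[c,p,R],allow_pickle=True) if 0 else np.save("w1.npy",{"c":c,"p":p,"R":R},allow_pickle=True)
cv2.imwrite("pics/w1.png",im[:,:,::-1])
```

```text
[0.4665 0.0827 0.1659] [[ 9.384e-01  3.456e-01  5.100e-03]
 [ 3.456e-01 -9.384e-01  1.000e-04]
 [ 4.800e-03  1.700e-03 -1.000e+00]] [-0.48570416  0.16120784 -1.63596398]
```

View pics/w1.png

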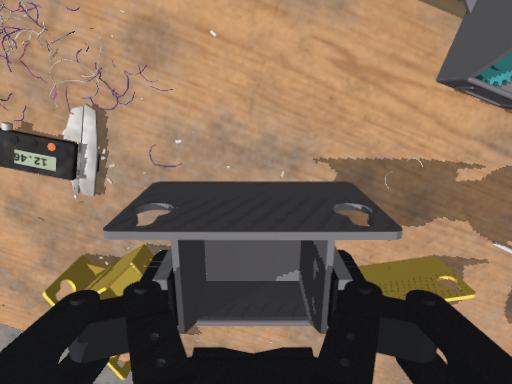

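Run:
```python
import cv2
im=cv2.imread("pics/w1.png")
a=cv2.resize(im[175:245,98:258],None,fx=5,fy=5,interpolation=cv2.INTER_CUBIC);b=cv2.resize(im[175:245,250:410],None,fx=5,fy=5,interpolation=cv2.INTER_CUBIC)
cv2.imwrite("pics/w1c.png",cv2.convertScaleAbs(cv2.resize(cv2.vconcat([a,b]),(800,600) if 0 else (685,600)),alpha=1.6))
```

```text
(no output)
```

View pics/w1c.png

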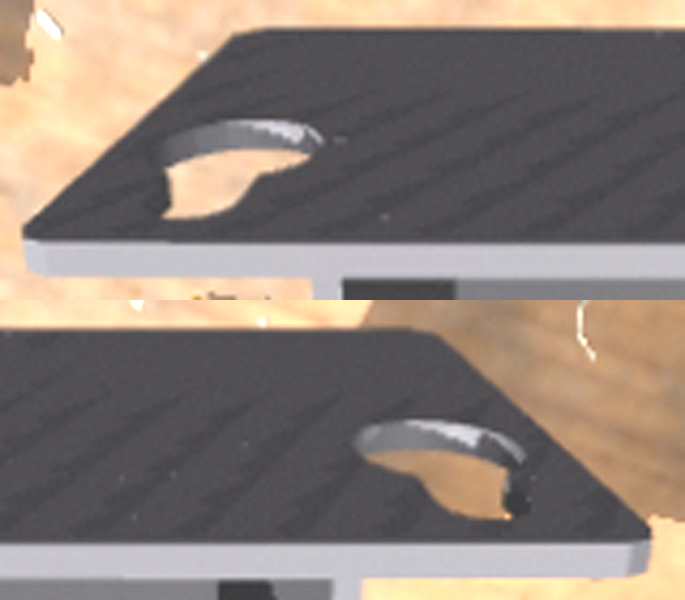

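Run:
```python
from h import *
from scipy.optimize import least_squares
w=np.load("w1.npy",allow_pickle=True).item();c,p,R=w["c"],w["p"],w["R"]
Rn=np.array([R[:,0],-R[:,1],-R[:,2]]).T  # bin-like axes: x fwd,y left,z up in tool
def P(q,X): 
    B=Ro.from_euler("zyx",q[3:]).as_matrix()
    return proj(c,(np.array(X)@B.T+q[:3])@Rn.T+p)
# bin frame: origin bottom mid back face; 
def f(q):
    e=P(q,[(0,.025,0),(0,-.025,0),(0,.03,.066),(0,-.03,.066),(0,.04,.036),(0,-.04,.036),(0,.04+.008,.044),(0,.032,.044),(0,-.032,.044),(0,-.048,.044)])
    r=[e[0,1]-181.8,e[1,1]-181.8,e[2,1]-231.2,e[3,1]-231.6,e[4,1]-202.8,e[5,1]-202.5,e[7,0]-(98+323/4.281),e[8,0]-(250+355/4.281),e[6,0]-(98+158/4.281),e[9,0]-(250+527/4.281)]
    return np.array(r)
r=least_squares(f,[.03,0,-.045,0,0,0]);print(r.x.round(4),r.fun.round(2))
r2=least_squares(lambda q:f([*q[:4],0,0]),[.03,0,-.045,0]);print("flat",r2.x.round(4),r2.fun.round(2))
```

```text
[ 0.0267 -0.0008 -0.0462  0.011   0.0105 -0.0321] [-0.09 -0.37 -0.18 -0.2   0.34  0.5   0.08 -0.05 -0.08  0.05]
flat [ 0.0271  0.0002 -0.0465 -0.0009] [-1.02 -1.01  0.64  0.23  0.12  0.42  0.61  0.23 -0.29 -0.57]
```

apply_moves:
  targets:
    - {"translation": [0.35,-0.144,0],"twist": 0,"hand": 0.3}
    - {"translation": [0.35,-0.144,0.1],"twist": 0,"hand": 0.3}
    - {"translation": [0.35,-0.144,0.1],"twist": 0,"hand": 0.3}
    - {"translation": [0,0,0.1],"twist": 0.8,"hand": 0.3}
    - {"translation": [0,0,0],"twist": 0.8,"hand": 0.3}
    - {"translation": [0,0,0],"twist": 0.8,"hand": 0.3}
    - {"translation": [0,0,0],"twist": 0.8,"hand": 0.3}
    - {"translation": [0,0,0],"twist": 0,"hand": 0.3}

```text
time: 6.0
tool_pos: [0.5471, 0.1593, 0.1304]
tool_rot: [0.0, 1.0, 0.016, -0.003]
contact_force: [-0.1, -0.1, -1.1]
gripper_width: 0.671
grasp_force: 64.8
```

```bash
cat > look.py <<'E'
from h import *
import sys
n=sys.argv[1]
p,R,s=tool();print(p.round(4),"yaw",np.arctan2(R[1,0],R[0,0]).round(4),R[2].round(3),np.round(s["contact_force"],1))
out=[]
for c,(x0,y0,w,h) in [("top",(192,112,110,64)),("scene",(160,140,110,64))]:
    im=np.ascontiguousarray(grab_frame(c));cv2.imwrite(f"pics/{c}{n}.png",im[:,:,::-1])
    out.append(cv2.resize(im[y0:y0+h,x0:x0+w],None,fx=4.6,fy=4.6,interpolation=cv2.INTER_CUBIC))
cv2.imwrite(f"pics/rel{n}.png",cv2.vconcat(out)[:,:,::-1])
E
python3 look.py 2
python3 - <<'E'
from h import *
p,R,s=tool();print(shift(np.array([.565,.1595,.1113])-p), 2*np.arctan2(0,1))
E
```

```text
[0.5471 0.1593 0.1304] yaw 0.033 [-0.005  0.001 -1.   ] [-0.1 -0.1 -1.1]
[0.174 0.004 0.2  ] 0.0
```

View pics/rel2.png

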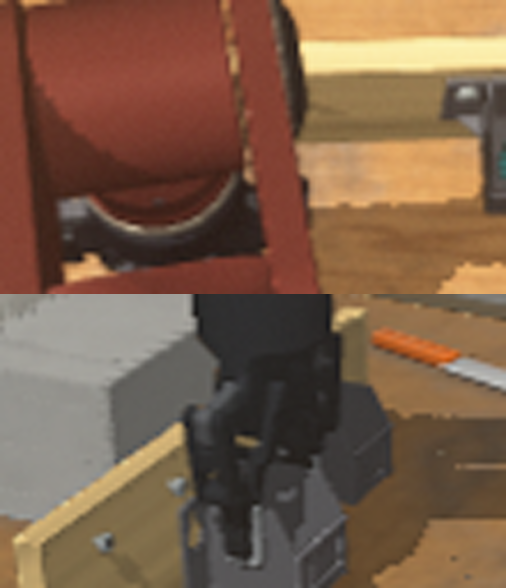

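Run:
```python
from h import *
ct=get_calibration("top");cs=get_calibration("scene")
T=lambda L:[(192-.39+u/4.5,112-.39+v/4.5) for u,v in L]
S=lambda L:[(155-.39+u/4.5,135-.39+v/4.5) for u,v in L]
n=[np.cos(.033),np.sin(.033),0];c0=np.array([.638,.16,0])@n
print("scene plane",onplane(cs,S([(124,265),(196,210),(290,152),(344,98)]),n,c0).round(4))
print("top at z.105/.1087",onplane(ct,T([(112,99),(253,94),(457,91),(597,87)]),[0,0,1],.1087).round(4))
# board silhouette height check: scene top edge left/right front
print(onplane(cs,S([(45,265),(380,42)]),[0,0,1],.13).round(4), onplane(cs,S([(62,457)]),[0,0,1],0).round(4))
# centroids of bright heads in raw images
for f,(u,v) in [("top",(192+112/4.5,112+99/4.5)),("top",(192+253/4.5,112+94/4.5)),("top",(192+457/4.5,112+91/4.5)),("scene",(155+124/4.5,135+265/4.5)),("scene",(155+196/4.5,135+210/4.5)),("scene",(155+290/4.5,135+152/4.5))]:
    im=cv2.imread(f"pics/{f}0.png").astype(int);u,v=int(round(u)),int(round(v));w=im[v-4:v+5,u-4:u+5]
    print(f,u,v);print(w[:,:,0])
```

```text
scene plane [[ 0.6367  0.2002  0.1091]
 [ 0.6393  0.121   0.1097]
 [ 0.6432  0.0027  0.1009]
 [ 0.6458 -0.0764  0.1108]]
top at z.105/.1087 [[ 0.6383  0.1996  0.1087]
 [ 0.6405  0.1196  0.1087]
 [ 0.6417  0.0041  0.1087]
 [ 0.644  -0.0756  0.1087]]
[[ 0.6514  0.2519  0.13  ]
 [ 0.6522 -0.1424  0.13  ]] [[0.655  0.2532 0.    ]]
top 217 134
[[ 67  64  61  62  62  64  64  62  60]
 [ 66  66  67  73  76  71  67  67  68]
 [ 65  68  75 121 132  84  62  67  67]
 [ 65  67  93 147 153 105  67  60  62]
 [ 67  78 140 183 175 131  74  64  66]
 [ 67  80 110 123 116 102  84  67  66]
 [ 68  68  73  67  65  73  74  67  66]
 [ 67  67  67  67  67  65  65  66  67]
 [ 68  69  68  69  69  68  68  68  68]]
top 248 133
[[ 65  63  63  64  62  64  67  68  69]
 [ 68  68  69  79  84  71  66  70  67]
 [ 68  67  68 132 146  96  61  62  62]
 [ 68  67  90 152 158 121  78  61  59]
 [ 68  67 128 177 163 137  97  68  66]
 [ 68  67  92 109  97 108  90  68  69]
 [ 67  68  65  66  67  75  70  65  67]
 [ 68  66  68  65  67  69  69  66  68]
 [ 68  70  68  67  68  69  68  67  68]]
top 294 132
[[ 74  81  84  85  84  83  83  
[... 718 characters left out ...]
  73  74  74  73  72]
 [ 73  71  70  73  71  70  71  72  72]
 [ 72  92 107 144 132  79  71  72  73]
 [ 70 108 144 149 107  63  69  73  73]
 [ 72  76 109 118  86  66  72  74  73]
 [ 72  69  73  99  90  71  73  75  74]
 [ 71  71  71  75  70  63  71  75  74]
 [ 70  71  72  73  73  68  66  66  70]
 [ 71  72  71  73  75  74  68  63  63]]
scene 219 169
[[ 86  86  69  78 129 114  86  87  86]
 [ 87  80  61 137 126  86  85  87  87]
 [ 81  71  60 142 116  64  84  88  88]
 [ 81  71  56 105  96  65  79  87  87]
 [ 81  71  60  63  61  56  78  88  87]
 [ 78  72  63  62  57  55  78  87  85]
 [ 78  72  66  65  57  53  78  88  86]
 [ 79  71  64  91  75  51  77  88  86]
 [ 78  76  62  76  66  68  84  87  87]]
```

apply_moves:
  targets:
    - {"translation": [0.14,0,0.1],"twist": 0,"hand": 0.3}
    - {"translation": [0.14,0,0.1],"twist": 0,"hand": 0.3}
    - {"translation": [0.14,0,0],"twist": 0,"hand": 0.3}
    - {"translation": [0,0,0],"twist": 0,"hand": 0.3}
    - {"translation": [0,0,0],"twist": 0,"hand": 0.3}

```text
time: 6.6
tool_pos: [0.5904, 0.1608, 0.1128]
tool_rot: [0.0, 1.0, 0.017, -0.001]
contact_force: [0.8, -0.5, -2.3]
gripper_width: 0.673
grasp_force: 64.8
```

```bash
python3 look.py 3
python3 - <<'E'
from h import *
p,R,s=tool();print(shift(np.array([.605,.1596,.1106])-p),np.round(s["ft_torque"],2))
im=cv2.imread("pics/scene3.png")[145:235,165:265]
cv2.imwrite("pics/s3c.png",cv2.resize(im,None,fx=6.5,fy=6.5,interpolation=cv2.INTER_CUBIC))
E
```

```text
[0.5904 0.1608 0.1128] yaw 0.0333 [-0.001  0.    -1.   ] [ 0.8 -0.5 -2.3]
[0.147 0.018 0.026] [-0.02  0.03 -0.01]
```

View pics/s3c.png

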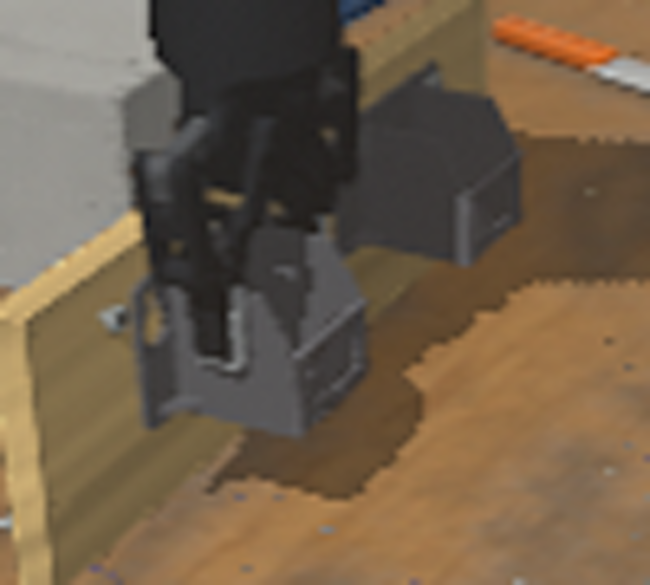

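Run:
```python
from h import *
cs=get_calibration("scene");p,R,s=tool()
ex,ey,ez=R[:,0],-R[:,1],-R[:,2]
O=p+.027*ex-.0466*ez
X={"eye":(-.0015,.04,.044),"slot top":(-.0015,.04,.061),"eye bot":(-.0015,.04,.036),"topL":(-.0015,.052,.066),"botL":(-.0015,.052,0),"frontbotL":(-.06,.029,0),"frontbotR":(-.06,-.029,0),"fronttopL":(-.06,.029,.036),"fronttopR":(-.06,-.029,.036)}
for k,v in X.items():
    u=proj(cs,O+v[0]*ex+v[1]*ey+v[2]*ez)[0];print(k,((u+.42-[165,145])*6.5).round(0))
print("screw head front for centre y.1595 z .1087",((proj(cs,[[.637-.0013,.1995,.1087]])[0]+.42-[165,145])*6.5).round(0))
```

```text
eye [157. 328.]
slot top [154. 290.]
eye bot [159. 346.]
topL [136. 292.]
botL [149. 437.]
frontbotL [303. 442.]
frontbotR [372. 378.]
fronttopL [298. 364.]
fronttopR [369. 302.]
screw head front for centre y.1595 z .1087 [117. 319.]
```

Run:
```python
from h import *
cs=get_calibration("scene");n=[np.cos(.033),np.sin(.033),0]
for b in [(0,0),(4,5),(0,5)]:
    print(b,onplane(cs,[(165-.42+(115+b[0])/6.5,145-.42+(318+b[1])/6.5)],n,np.array([.638,.16,0])@n).round(4))
```

```text
(0, 0) [[0.6367 0.1997 0.1088]]
(4, 5) [[0.6368 0.1974 0.1054]]
(0, 5) [[0.6367 0.2001 0.1067]]
```

apply_moves:
  targets:
    - {"translation": [0.05,0.026,0.032],"twist": 0,"hand": 0.3}
    - {"translation": [0.08,0,0],"twist": 0,"hand": 0.3}
    - {"translation": [0,0,0],"twist": 0,"hand": 0.3}
    - {"translation": [0,0,0],"twist": 0,"hand": 0.3}

```text
time: 7.1
tool_pos: [0.6042, 0.1587, 0.1102]
tool_rot: [-0.0, 1.0, 0.016, 0.0]
contact_force: [-1.2, 0.5, -2.8]
gripper_width: 0.672
grasp_force: 64.8
```

apply_moves:
  targets:
    - {"translation": [0.02,0,0],"twist": 0,"hand": 0.3}
    - {"translation": [0.02,0,0],"twist": 0,"hand": 0.3}
    - {"translation": [0,0,0],"twist": 0,"hand": 0.3}

```text
time: 7.4
tool_pos: [0.6082, 0.1589, 0.1102]
tool_rot: [-0.0, 1.0, 0.016, 0.0]
contact_force: [-1.2, -0.0, -1.3]
gripper_width: 0.67
grasp_force: 64.8
```

apply_moves:
  targets:
    - {"translation": [0.02,0,0],"twist": 0,"hand": 0.3}
    - {"translation": [0.02,0,0],"twist": 0,"hand": 0.3}
    - {"translation": [0,0,0],"twist": 0,"hand": 0.3}

```text
time: 7.7
tool_pos: [0.6122, 0.159, 0.1102]
tool_rot: [-0.0, 1.0, 0.016, 0.0]
contact_force: [0.5, 0.5, -2.1]
gripper_width: 0.669
grasp_force: 64.8
```

apply_moves:
  targets:
    - {"translation": [0.015,0,0],"twist": 0,"hand": 0.3}
    - {"translation": [0,0,0],"twist": 0,"hand": 0.3}

```text
time: 7.9
tool_pos: [0.6136, 0.159, 0.1101]
tool_rot: [-0.0, 1.0, 0.016, 0.0]
contact_force: [1.1, -0.2, -1.4]
gripper_width: 0.675
grasp_force: 64.8
```

apply_moves:
  targets:
    - {"translation": [0.015,0,0],"twist": 0,"hand": 0.3}
    - {"translation": [0,0,0],"twist": 0,"hand": 0.3}

```text
time: 8.1
tool_pos: [0.6149, 0.1591, 0.11]
tool_rot: [-0.0, 1.0, 0.016, -0.0]
contact_force: [-0.8, 0.4, -1.4]
gripper_width: 0.673
grasp_force: 64.8
```

apply_moves:
  targets:
    - {"translation": [0.015,0,0],"twist": 0,"hand": 0.3}
    - {"translation": [0,0,0],"twist": 0,"hand": 0.3}

```text
time: 8.3
tool_pos: [0.6149, 0.1591, 0.1099]
tool_rot: [0.0, 1.0, 0.016, -0.002]
contact_force: [-6.9, -1.0, 1.8]
gripper_width: 0.667
grasp_force: 65.3
```

apply_moves:
  targets:
    - {"translation": [0,0.015,0],"twist": 0,"hand": 0.3}
    - {"translation": [0,0.015,0],"twist": 0,"hand": 0.3}
    - {"translation": [0,0,0],"twist": 0,"hand": 0.3}

```text
time: 8.6
tool_pos: [0.615, 0.1566, 0.1093]
tool_rot: [-0.0, 1.0, 0.016, -0.002]
contact_force: [-5.2, 2.3, -1.0]
gripper_width: 0.672
grasp_force: 64.9
```

apply_moves:
  targets:
    - {"translation": [0,-0.02,0],"twist": 0,"hand": 0.3}
    - {"translation": [0,-0.02,0],"twist": 0,"hand": 0.3}
    - {"translation": [0,-0.02,0],"twist": 0,"hand": 0.3}
    - {"translation": [0,0,0],"twist": 0,"hand": 0.3}

```text
time: 9.0
tool_pos: [0.6148, 0.1615, 0.109]
tool_rot: [0.001, 1.0, 0.016, -0.002]
contact_force: [-5.0, -1.8, -0.5]
gripper_width: 0.671
grasp_force: 64.8
```

apply_moves:
  targets:
    - {"translation": [0.005,0,0.01],"twist": 0,"hand": 0.3}
    - {"translation": [0,0,0.01],"twist": 0,"hand": 0.3}
    - {"translation": [0,0.01,0],"twist": 0,"hand": 0.3}
    - {"translation": [0,0.01,0],"twist": 0,"hand": 0.3}
    - {"translation": [0,0.01,0],"twist": 0,"hand": 0.3}

```text
time: 9.5
tool_pos: [0.6149, 0.1601, 0.1072]
tool_rot: [-0.001, 1.0, 0.016, -0.003]
contact_force: [-6.9, 2.6, -1.9]
gripper_width: 0.676
grasp_force: 65.0
```

apply_moves:
  targets:
    - {"translation": [0,0.01,0],"twist": 0,"hand": 0.3}
    - {"translation": [0,0.01,0],"twist": 0,"hand": 0.3}
    - {"translation": [0,0.01,0],"twist": 0,"hand": 0.3}
    - {"translation": [0,0,0],"twist": 0,"hand": 0.3}

```text
time: 9.9
tool_pos: [0.615, 0.1569, 0.1068]
tool_rot: [-0.001, 1.0, 0.016, -0.003]
contact_force: [-5.9, 2.6, -2.4]
gripper_width: 0.671
grasp_force: 64.7
```

Run:
```python
from h import *
for i in range(3):
    p,R,s=tool();print(p.round(4),R[2].round(4),np.arctan2(R[1,0],R[0,0]).round(4),np.round(s["contact_force"],1),np.round(s["ft_torque"],3));grab_frame("wrist")
```

```text
[0.615  0.1569 0.1068] [-0.0053 -0.0014 -1.    ] 0.0328 [-5.9  2.6 -2.4] [ 0.428  0.777 -0.112]
[0.615  0.1569 0.1068] [-0.0053 -0.0014 -1.    ] 0.0328 [-6.5  2.9 -1.8] [ 0.38   0.823 -0.101]
[0.615  0.157  0.1068] [-0.0053 -0.0014 -1.    ] 0.0329 [-6.3  3.  -1.8] [ 0.397  0.796 -0.164]
```

apply_moves:
  targets:
    - {"translation": [0,-0.02,-0.02],"twist": 0,"hand": 0.3}
    - {"translation": [0,-0.01,-0.02],"twist": 0,"hand": 0.3}
    - {"translation": [0,0,-0.01],"twist": 0,"hand": 0.3}
    - {"translation": [0,0,-0.01],"twist": 0,"hand": 0.3}
    - {"translation": [0,0,0],"twist": 0,"hand": 0.3}

```text
time: 10.55
tool_pos: [0.6149, 0.1591, 0.1125]
tool_rot: [0.0, 1.0, 0.016, -0.003]
contact_force: [-6.0, -0.0, -3.8]
gripper_width: 0.672
grasp_force: 64.7
```

Run:
```python
from h import *
for i in range(3):
    p,R,s=tool();print(p.round(4),R[2].round(4),np.arctan2(R[1,0],R[0,0]).round(4),np.round(s["contact_force"],1),np.round(s["ft_torque"],3));grab_frame("wrist")
```

```text
[0.6149 0.1591 0.1125] [-5.5e-03  3.0e-04 -1.0e+00] 0.0326 [-6.  -0.  -3.8] [ 0.082  0.896 -0.226]
[0.6149 0.1591 0.1125] [-5.6e-03  3.0e-04 -1.0e+00] 0.0327 [-6.1  0.2 -4. ] [ 0.006  0.887 -0.146]
[0.6149 0.1591 0.1125] [-5.5e-03  3.0e-04 -1.0e+00] 0.0326 [-5.9  0.1 -3.6] [-0.005  0.88  -0.144]
```

apply_moves:
  targets:
    - {"translation": [0,0.01,0.005],"twist": 0.02,"hand": 0.3}
    - {"translation": [0,0.01,0],"twist": 0,"hand": 0.3}
    - {"translation": [0,0.01,0],"twist": 0,"hand": 0.3}
    - {"translation": [0,0.01,0],"twist": 0,"hand": 0.3}
    - {"translation": [0,0,0],"twist": 0,"hand": 0.3}

```text
time: 11.2
tool_pos: [0.615, 0.1562, 0.1125]
tool_rot: [-0.001, 1.0, 0.016, -0.003]
contact_force: [-7.9, 3.5, -1.5]
gripper_width: 0.669
grasp_force: 65.0
```

apply_moves:
  targets:
    - {"translation": [0,-0.015,0],"twist": 0,"hand": 0.3}
    - {"translation": [0,-0.015,0],"twist": 0,"hand": 0.3}
    - {"translation": [0,-0.015,0],"twist": 0,"hand": 0.3}
    - {"translation": [0,-0.01,0],"twist": 0,"hand": 0.3}
    - {"translation": [0,-0.01,0],"twist": 0,"hand": 0.3}
    - {"translation": [0,-0.01,0],"twist": 0,"hand": 0.3}
    - {"translation": [0,0,0],"twist": 0,"hand": 0.3}

```text
time: 11.9
tool_pos: [0.6148, 0.1614, 0.1122]
tool_rot: [0.002, 1.0, 0.016, -0.003]
contact_force: [-7.0, -3.8, -2.2]
gripper_width: 0.666
grasp_force: 65.0
```

```bash
cat > ft.py <<'E'
from h import *
p,R,s=tool();F=np.array(s["contact_force"]);M=np.array(s["ft_torque"])
print(p.round(4),R[2].round(4),np.arctan2(R[1,0],R[0,0]).round(4),F.round(1),M.round(3),"t",round(s["time"],2),s["gripper_width"])
E
python3 ft.py
```

```text
[0.6148 0.1614 0.1122] [-0.0058  0.003  -1.    ] 0.0313 [-7.  -3.8 -2.2] [-0.607  0.987  0.037] t 11.9 0.6662709298034223
```

apply_moves:
  targets:
    - {"translation": [-0.005,-0.01,0],"twist": 0,"hand": 0.3}
    - {"translation": [0,-0.01,0],"twist": 0,"hand": 0.3}
    - {"translation": [0,0,0],"twist": 0,"hand": 0.3}

```text
time: 12.2
tool_pos: [0.6148, 0.1636, 0.1125]
tool_rot: [0.001, 1.0, 0.016, -0.002]
contact_force: [-6.5, -2.8, -2.0]
gripper_width: 0.669
grasp_force: 64.9
```

apply_moves:
  targets:
    - {"translation": [0,-0.01,0],"twist": 0,"hand": 0.3}
    - {"translation": [0,-0.01,0],"twist": 0,"hand": 0.3}
    - {"translation": [0,0,0],"twist": 0,"hand": 0.3}

```text
time: 12.5
tool_pos: [0.6147, 0.1639, 0.1124]
tool_rot: [0.003, 1.0, 0.015, -0.002]
contact_force: [-6.6, -8.9, -1.1]
gripper_width: 0.667
grasp_force: 65.1
```

A firm wall at y≈0.1638 suggests the heads are already through and the shanks sit inside the eyes. I'll look for the opposite wall.

apply_moves:
  targets:
    - {"translation": [0,0.025,0],"twist": 0,"hand": 0.3}
    - {"translation": [0,0.025,0],"twist": 0,"hand": 0.3}
    - {"translation": [0,0.02,0],"twist": 0,"hand": 0.3}
    - {"translation": [0,0.015,0],"twist": 0,"hand": 0.3}
    - {"translation": [0,0,0],"twist": 0,"hand": 0.3}

```text
time: 13.0
tool_pos: [0.615, 0.1588, 0.1128]
tool_rot: [-0.001, 1.0, 0.016, -0.002]
contact_force: [-6.5, 2.0, -1.6]
gripper_width: 0.673
grasp_force: 65.1
```

apply_moves:
  targets:
    - {"translation": [0,0.01,0],"twist": 0,"hand": 0.3}
    - {"translation": [0,0.01,0],"twist": 0,"hand": 0.3}
    - {"translation": [0,0,0],"twist": 0,"hand": 0.3}

```text
time: 13.3
tool_pos: [0.615, 0.157, 0.1129]
tool_rot: [-0.001, 1.0, 0.016, -0.002]
contact_force: [-6.0, 1.7, -1.2]
gripper_width: 0.67
grasp_force: 65.1
```

apply_moves:
  targets:
    - {"translation": [0,0.01,0],"twist": 0,"hand": 0.3}
    - {"translation": [0,0.01,0],"twist": 0,"hand": 0.3}
    - {"translation": [0,0,0],"twist": 0,"hand": 0.3}

```text
time: 13.6
tool_pos: [0.6151, 0.155, 0.1129]
tool_rot: [-0.001, 1.0, 0.016, -0.002]
contact_force: [-5.0, 2.3, -1.3]
gripper_width: 0.67
grasp_force: 65.1
```

apply_moves:
  targets:
    - {"translation": [0,0.01,0],"twist": 0,"hand": 0.3}
    - {"translation": [0,0.01,0],"twist": 0,"hand": 0.3}
    - {"translation": [0,0,0],"twist": 0,"hand": 0.3}

```text
time: 13.9
tool_pos: [0.6151, 0.1536, 0.1129]
tool_rot: [-0.001, 1.0, 0.016, -0.002]
contact_force: [-5.4, 4.8, -2.1]
gripper_width: 0.673
grasp_force: 65.2
```

Both walls are found, at 0.1537 and 0.1637. That 10 mm of play is the eye minus the shank, so both screws are through. I'll centre the bin and pull down.

apply_moves:
  targets:
    - {"translation": [-0.005,-0.03,0],"twist": 0,"hand": 0.3}
    - {"translation": [0,-0.03,0],"twist": 0,"hand": 0.3}
    - {"translation": [0,0,0],"twist": 0,"hand": 0.3}

```text
time: 14.2
tool_pos: [0.615, 0.1578, 0.113]
tool_rot: [0.001, 1.0, 0.016, -0.001]
contact_force: [-5.4, -1.0, -1.5]
gripper_width: 0.67
grasp_force: 65.2
```

```bash
python3 ft.py
```

```text
[0.615  0.1578 0.113 ] [-0.0028  0.0014 -1.    ] 0.0314 [-5.4 -1.  -1.5] [-0.261  0.765  0.124] t 14.2 0.670408680450127
```

apply_moves:
  targets:
    - {"translation": [-0.003,-0.01,0],"twist": 0,"hand": 0.3}
    - {"translation": [0,0,0.015],"twist": 0,"hand": 0.3}
    - {"translation": [0,0,0.015],"twist": 0,"hand": 0.3}
    - {"translation": [0,0,0],"twist": 0,"hand": 0.3}

```text
time: 14.6
tool_pos: [0.615, 0.1592, 0.1109]
tool_rot: [0.0, 1.0, 0.016, -0.001]
contact_force: [-7.0, -0.9, 0.3]
gripper_width: 0.668
grasp_force: 65.7
```

apply_moves:
  targets:
    - {"translation": [0,0,0.015],"twist": 0,"hand": 0.3}
    - {"translation": [0,0,0.015],"twist": 0,"hand": 0.3}
    - {"translation": [0,0,0],"twist": 0,"hand": 0.3}

```text
time: 14.9
tool_pos: [0.615, 0.1594, 0.1081]
tool_rot: [-0.0, 1.0, 0.016, -0.001]
contact_force: [-6.4, -0.2, 2.3]
gripper_width: 0.672
grasp_force: 65.7
```

apply_moves:
  targets:
    - {"translation": [0,0,0.01],"twist": 0,"hand": 0.3}
    - {"translation": [0,0,0.01],"twist": 0,"hand": 0.3}
    - {"translation": [0,0,0],"twist": 0,"hand": 0.3}

```text
time: 15.2
tool_pos: [0.615, 0.1594, 0.1063]
tool_rot: [-0.0, 1.0, 0.016, -0.001]
contact_force: [-8.0, -0.8, 1.9]
gripper_width: 0.668
grasp_force: 65.8
```

apply_moves:
  targets:
    - {"translation": [-0.008,0.006,0.01],"twist": 0,"hand": 0.3}
    - {"translation": [0,0,0.01],"twist": 0,"hand": 0.3}
    - {"translation": [0,0,0],"twist": 0,"hand": 0.3}

```text
time: 15.5
tool_pos: [0.615, 0.1587, 0.1039]
tool_rot: [-0.0, 1.0, 0.016, 0.0]
contact_force: [-4.7, 0.1, 0.9]
gripper_width: 0.667
grasp_force: 65.5
```

apply_moves:
  targets:
    - {"translation": [0,0,0.01],"twist": 0,"hand": 0.3}
    - {"translation": [0,0,0.01],"twist": 0,"hand": 0.3}
    - {"translation": [0,0,0],"twist": 0,"hand": 0.3}

```text
time: 15.8
tool_pos: [0.615, 0.1585, 0.1014]
tool_rot: [-0.0, 1.0, 0.015, 0.0]
contact_force: [-2.9, 0.4, -0.1]
gripper_width: 0.667
grasp_force: 65.6
```

```bash
python3 ft.py
```

```text
[0.615  0.1585 0.1014] [ 4.e-04 -1.e-04 -1.e+00] 0.0308 [-2.9  0.4 -0.1] [0.123 0.322 0.129] t 15.8 0.666993110534548
```

apply_moves:
  targets:
    - {"translation": [0,0,0.01],"twist": 0,"hand": 0.3}
    - {"translation": [0,0,0.01],"twist": 0,"hand": 0.3}
    - {"translation": [0,0,0],"twist": 0,"hand": 0.3}

```text
time: 16.1
tool_pos: [0.615, 0.1584, 0.0993]
tool_rot: [0.0, 1.0, 0.015, 0.0]
contact_force: [-1.3, -0.6, -1.0]
gripper_width: 0.673
grasp_force: 65.5
```

apply_moves:
  targets:
    - {"translation": [0,0,0.01],"twist": 0,"hand": 0.3}
    - {"translation": [0,0,0.01],"twist": 0,"hand": 0.3}
    - {"translation": [0,0,0],"twist": 0,"hand": 0.3}

```text
time: 16.4
tool_pos: [0.615, 0.1584, 0.0974]
tool_rot: [0.0, 1.0, 0.015, 0.0]
contact_force: [-0.4, -0.5, -2.5]
gripper_width: 0.673
grasp_force: 65.5
```

apply_moves:
  targets:
    - {"translation": [0,0,0.01],"twist": 0,"hand": 0.3}
    - {"translation": [0,0,0.01],"twist": 0,"hand": 0.3}
    - {"translation": [0,0,0],"twist": 0,"hand": 0.3}

```text
time: 16.7
tool_pos: [0.615, 0.1584, 0.0968]
tool_rot: [0.0, 1.0, 0.016, 0.0]
contact_force: [-5.8, -0.2, 4.5]
gripper_width: 0.672
grasp_force: 66.1
```

apply_moves:
  targets:
    - {"translation": [0,0,0.01],"twist": 0,"hand": 0.3}
    - {"translation": [0,0,0.01],"twist": 0,"hand": 0.3}
    - {"translation": [0,0,0],"twist": 0,"hand": 0.3}

```text
time: 17.0
tool_pos: [0.6151, 0.1584, 0.0965]
tool_rot: [0.0, 1.0, 0.016, -0.0]
contact_force: [-12.1, -0.7, 13.2]
gripper_width: 0.668
grasp_force: 67.2
```

It bottoms at z≈0.0967, which puts the screws at about 0.107 as measured. I'll check the lock with a light pull away from the board.

apply_moves:
  targets:
    - {"translation": [-0.015,0,-0.02],"twist": 0,"hand": 0.3}
    - {"translation": [-0.02,0,0],"twist": 0,"hand": 0.3}
    - {"translation": [0,0,0],"twist": 0,"hand": 0.3}

```text
time: 17.3
tool_pos: [0.613, 0.1584, 0.0969]
tool_rot: [-0.0, 1.0, 0.015, 0.002]
contact_force: [2.8, -0.4, 2.6]
gripper_width: 0.671
grasp_force: 65.5
```

```bash
python3 ft.py
```

```text
[0.613  0.1584 0.0969] [ 4.8e-03 -1.0e-04 -1.0e+00] 0.0308 [ 2.8 -0.4  2.6] [-0.045 -0.552  0.057] t 17.3 0.6705693032873332
```

apply_moves:
  targets:
    - {"translation": [0.028,0,0.01],"twist": 0,"hand": 0.3}
    - {"translation": [0,0,0],"twist": 0,"hand": 0.3}
    - {"translation": [0,0,0],"twist": 0,"hand": 0.3}

```text
time: 17.6
tool_pos: [0.615, 0.1586, 0.0966]
tool_rot: [-0.0, 1.0, 0.016, 0.001]
contact_force: [-3.4, -0.2, 9.5]
gripper_width: 0.665
grasp_force: 66.5
```

```bash
python3 ft.py
```

```text
[0.615  0.1586 0.0966] [ 0.0016 -0.     -1.    ] 0.031 [-3.4 -0.2  9.5] [-0.162  0.202  0.114] t 17.6 0.6651406466067382
```

apply_moves:
  targets:
    - {"translation": [-0.005,0,-0.01],"twist": 0,"hand": 0.75}
    - {"translation": [0,0,0],"twist": 0,"hand": 0.85}
    - {"translation": [0,0,0],"twist": 0,"hand": 1}
    - {"translation": [0,0,0],"twist": 0,"hand": 1}
    - {"translation": [0,0,0],"twist": 0,"hand": 1}
    - {"translation": [0,0,0],"twist": 0,"hand": 1}

```text
time: 18.2
tool_pos: [0.6135, 0.1584, 0.0954]
tool_rot: [0.0, 1.0, 0.015, -0.0]
contact_force: [0.4, 0.3, -0.0]
gripper_width: 1.001
grasp_force: 0.0
```

```bash
python3 ft.py
```

```text
[0.6135 0.1584 0.0954] [-4.e-04  0.e+00 -1.e+00] 0.0307 [ 0.4  0.3 -0. ] [ 0.01   0.027 -0.013] t 18.2 1.0011552210463344
```

apply_moves:
  targets:
    - {"translation": [0,0,-0.2],"twist": 0,"hand": 1}
    - {"translation": [0,0,-0.3],"twist": 0,"hand": 1}
    - {"translation": [0,0,-0.4],"twist": 0,"hand": 1}
    - {"translation": [0,0,-0.4],"twist": 0,"hand": 1}
    - {"translation": [-0.4,0,0],"twist": 0,"hand": 1}
    - {"translation": [-0.4,0,0],"twist": 0,"hand": 1}
    - {"translation": [-0.4,0,0],"twist": 0,"hand": 1}
    - {"translation": [0,0,0],"twist": 0,"hand": 1}

```text
time: 19.0
tool_pos: [0.4894, 0.1548, 0.224]
tool_rot: [0.0, 1.0, 0.016, -0.002]
contact_force: [1.1, 0.8, -0.2]
gripper_width: 1.003
grasp_force: 0.0
```

```bash
python3 ft.py
python3 - <<'E'
from h import *
# expected bin at seat: compare predicted corner of box with scene segmentation
cs=get_calibration("scene");im=grab_frame("scene");cv2.imwrite("pics/scene9.png",im[:,:,::-1])
for r in regions_of("scene","bin_center"):
    ys,xs=np.nonzero(r["pixels"]);print(round(r["score"],2),xs.min(),xs.max(),ys.min(),ys.max())
y=.031;ex=np.array([np.cos(y),np.sin(y),0]);ey=np.array([-ex[1],ex[0],0]);ez=np.array([0,0,1])
O=np.array([.615,.1586,.0966-.0466])+.027*ex
V=[(0,s*.052,z) for s in(1,-1) for z in(0,.066)]+[(-.06,s*.029,z) for s in(1,-1) for z in(0,.036)]
u=proj(cs,[O+a*ex+b*ey+c*ez for a,b,c in V]);print("pred",u.min(0),u.max(0))
for r in recognise("scene","bin_center")+recognise("scene","hung_bin"): print(np.round(r["point"],3),round(r["score"],2))
E
```

```text
[0.4894 0.1548 0.224 ] [-3.5e-03  2.0e-04 -1.0e+00] 0.0319 [ 1.1  0.8 -0.2] [ 0.02  -0.027  0.057] t 19.0 1.0029593047637477
0.75 281 321 224 261
0.64 289 311 179 207
0.56 179 213 178 214
0.15 211 258 247 313
pred [178.24755864 177.07696618] [214.83599698 215.3210306 ]
[ 0.402 -0.065  0.035] 0.8
[0.617 0.182 0.083] 0.7
[0.313 0.166 0.034] 0.57
[0.65  0.173 0.09 ] 0.3
[ 0.619 -0.008  0.081] 0.95
```

The bin's outline in the scene view, columns 179–213 and rows 178–214, matches the predicted locked pose within about a pixel. The robot is clear of everything.

```bash
python3 -c "
from plant import *
print(job_done())"
```

```text
the job is handed in; nothing more can be done
None
```

The grey bin hangs on the left pair of screws. A light pull before I let go showed the slots locked behind the heads, and I handed the job in after about 19 s with the gripper clear; the highest contact force I read was about 18 N.

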